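Lock the instrument boom's linch pin

ROBOT

A 6-joint arm with a two-finger parallel gripper is mounted at the origin on the work surface. World frame = base frame: x ahead of the robot, y to its left, z up, the work surface at z = 0. Lengths are in mm, angles in rad, forces in N, time in s.
With the tool pointing down it reaches from about 275 to 825 mm from the base axis. Payload 4.9 kg.
Tool frame: the origin (TCP) lies at the very end of the fingers, on their centre line; the grasp point (between the pads) lies 19 mm behind it; z points along the fingers, y is the line along which they close (so a half turn about z gives the same grasp; the last joint's range is limited). The gripper opens to 85 mm and grips with 20 to 120 N. Pads are 22 mm wide; open, the fingers measure 114 mm over their backs; the gripper's body (76 mm by 85 mm) begins 54 mm behind the grasp point. The pads swing forward as they close: fully open they stand 13 mm farther back than shut.
Start: joints at [1.14, 0.326, -0.193, 1.052, 0, 1.437], TCP at [160.848, 525.972, 231.281] pointing down, gripper open.
Joint ranges: [-2.65, 2.65], [-0.97, 1.79], [-1.3, 1.35], [-1.93, 2.1], [-1.47, 1.37], [-3.14, 3.14]. Speed limits (rad/s): [2.57, 2.57, 3.14, 3.14, 3.14, 3.14].

INTERFACE

Orientations are given as [roll, pitch, yaw] about the fixed x, y, z axes, in that order (R = Rz(yaw) Ry(pitch) Rx(roll)).
In Python, from bench import bot, solve_ik, imaging gives the robot as it stands. Calls block until the motion is done:
- bot.move_ptp(position, orientation): joint-space move of the TCP to a pose.
- bot.movel(position, rot=None, max_speed=150, threshold=None): straight line of the TCP; rot=None keeps the orientation; max_speed is the mean speed in mm/s. With threshold (N) it stops when the force on the tool has changed by that much, and returns True; else False.
- bot.move_j(angles): joint-space move.
- bot.grip(opening, effort=None): opening from 0.0 (shut) to 1.0 (fully open); effort is the grip in N (None keeps the last); returns when the fingers have stopped.
- bot.dwell(seconds).
- solve_ik(position, orientation): joint angles nearest the present ones, or None.
- bot.get_state(): the state.
- imaging.capture(name): name is "scene" or "top"; returns the picture (420x560x3 uint8, blue, green, red); there is no depth.
- imaging.camera_model(name): a dict with "K" (3x3 intrinsics, pixels), "position" and "rotation" of the camera in the world. Camera axes: x right, y up, looking along -z (the intrinsics and any distortion apply to the point x, -y, -z); pixel columns grow to the right and rows downward; lengths in mm; the calibration is good to about 2 mm. A picture is of the moment at which its call begins. camera_model takes no time and is no camera call.
A pose or a line that the arm cannot do raises bot.IKError and nothing moves.
- bot.sign_off(): hands the job in; it is judged then, once.
The state is a dict: "t": time; "qpos": joint angles; "joint_velocities": joint speeds; "effort": joint torques, N m; "tcp_pos": TCP position; "orientation": TCP orientation; "contact_force": force on the tool from outside, world axes, zero at the start; "wrist_torque": the same for the moment, N m; "opening": opening from 0.0 (shut) to 1.0 (fully open); "gripper_force": force on a finger pad.
Only numpy, scipy, OpenCV 4.12 (cv2) and the standard library are available. Lean on these libraries where they do the work, as an engineer would, in place of code of your own. Each camera call takes 0.05 s, during which the arm holds its last target. There are 200 camera calls.

TASK

On the boom stand with the red pin, push the linch pin fully down through its hole in the boom by its red knob, then flip its red sprung ring down over the end of the boom so that it snaps shut under the pin's tip. Leave the blue pin and its ring on the other stand as they are.

Things in the scene. Friction and masses are not known exactly. Their poses are not given: they have to be found in the camera images.
- red_stand: Fixed boom stand. Origin: underside centre of its 200 x 140 x 15 mm base plate, on the bench; +x: the way the boom points. Column 45 mm square, 155 high, at x = -70 mm. Round steel boom 32 mm thick, axis 125 mm high, free end at x = +88 mm; dark 50 mm clamp on it at x = 0, top 150 high, white instrument hung below. The linch pin stands upright through the boom at x = +60 mm, y = 0.
- red_knob (a point): Centre of the flat top of the pin's red knob (26 mm across). The captive pin only slides vertically and stays where left; it starts 22 to 30 mm too high, tip still inside the boom. Knob top: 189 to 197 mm above the bench at the start, 167 when fully down on its stop. Sliding takes about 5 N, press it home with 8 to 20 N from above, e.g. with closed fingers.
- red_bar (a point): Middle of the red ring's far cross bar. The ring is a D-shaped loop of 7 mm bar, 57 mm wide, hinged on the pin 12 mm below the knob top, hinge line level across the boom, bar 70 mm from it. At the start it sticks out past the boom's free end, 30 degrees above level: bar 61 mm out from the pin axis, 23 mm above the knob top. Shut, it hangs under the pin tip, bar 85 mm above the bench.
- red_ring (a joint): Ring angle, rad: 0 = out as at the start (30 degrees above level), 2.09 = shut, hanging down round the boom. An over-centre spring holds both ends. Push the bar down from above with 1 to 2 N; past 0.96 (25 degrees below level) it snaps shut by itself. Be safe: pin down, bring the fingertips, 60 mm out from the pin axis, down to 105 mm above the bench.
- blue_bar (a point): Middle of the cross bar of the blue ring on the other stand, alike but with nothing hung from its boom; its blue pin is also up and its ring also out. To be left as it is. The two stands may change places.

How it is judged (in metres and radians):
On the way, in this order (a step that is already met when the one before it is completed fails the run):
1. the red pin is fully down while its ring is still out (height (world z) of red_knob below 0.172 m and horizontal distance between red_bar and red_knob above 0.045 m), for 0.2 s.
2. the red ring has snapped shut under the pin's tip (horizontal distance between red_bar and red_knob below 0.015 m and height (world z) of red_bar below 0.095 m), for 0.2 s.
At the end, for the whole second after the job is handed in: The red pin is fully down (knob top within 5 mm of its lowest height), the red ring hangs shut with its bar under the pin's tip (within 15 mm of the pin axis, less than 95 mm above the bench), and the blue ring's bar is within 15 mm of where it was (all of step 2 and height (world z) of red_knob below 0.172 m and distance of blue_bar from where it was at the start of the episode below 0.015 m); the robot touches nothing.
It fails at once if the blue pin or ring is moved (its bar by more than 15 mm) (distance of blue_bar from where it was at the start of the episode above 0.015 m).
It also fails if it takes over 34 s, if anything falls off the work surface, if the arm or the gripper's body presses on something with over 40 N, if the wrist force passes 120 N, or if a joint passes its speed limit or range.

## Working session

There is one attempt and no reset: what is moved stays moved. The work goes in short steps, each a Python script; the robot and the scene stay as the last script left them, time stands still between calls to the robot, and variables do not carry over. Pictures are saved under pics/ and viewed, at most 10 in all, crops included, and the job is handed in when it is done.

```bash
mkdir -p pics; python3 - <<'E'
from bench import bot, imaging
import cv2
for n in("scene","top"):
    cv2.imwrite(f"pics/{n}0.png",imaging.capture(n)); m=imaging.camera_model(n); print(n,m)
E
```

```text
scene {'K': array([[445.95292291,   0.        , 281.84437063],
       [  0.        , 445.95292291, 211.31164894],
       [  0.        ,   0.        ,   1.        ]]), 'position': array([1082.10555077, -170.24357653,  558.84840488]), 'rotation': array([0.92941613, 0.01954129, 1.26305589])}
top {'K': array([[501.20316762,   0.        , 273.10269587],
       [  0.        , 501.20316762, 206.91849073],
       [  0.        ,   0.        ,   1.        ]]), 'position': array([470.14392851,  -1.32960852, 966.85158108]), 'rotation': array([ 0.07677218, -0.01945474, -1.567458  ])}
```

View pics/scene0.png

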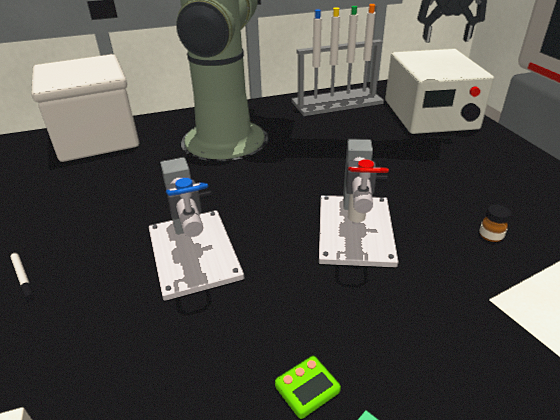

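View pics/top0.png

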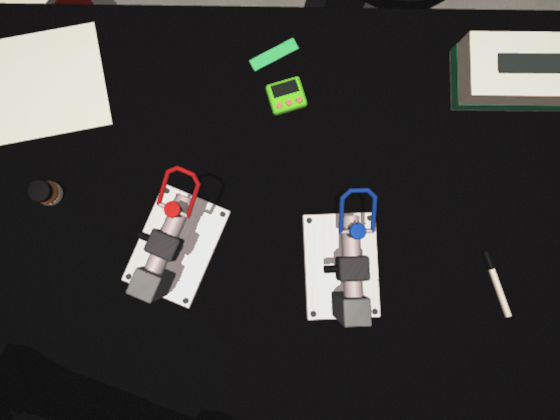

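The top view shows the red stand on the left: knob near (173,209), ring bar near (182,170), and plate corners near (166,184), (230,208), (189,306) and (123,281). In the scene view the red knob is near (367,165). I'll zoom in to get accurate pixels.

```bash
python3 - <<'E'
import cv2,numpy as np
a=cv2.imread("pics/top0.png")[155:315,110:250]; b=cv2.imread("pics/scene0.png")[130:275,310:410]
a=cv2.resize(a,None,fx=3.6,fy=3.6,interpolation=cv2.INTER_CUBIC)
b=cv2.resize(b,None,fx=2.8,fy=4,interpolation=cv2.INTER_CUBIC)[:576]
print(a.shape,b.shape); cv2.imwrite("pics/z.png",np.hstack([a[:576],b[:576]]))
E
```

```text
(576, 504, 3) (576, 280, 3)
```

View pics/z.png

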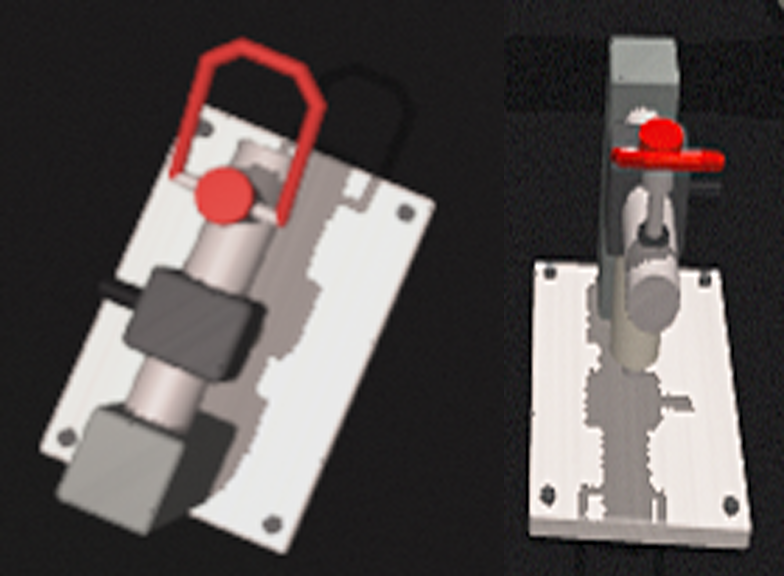

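```bash
cat >fit.py <<'E'
import numpy as np, json
from bench import imaging
from scipy.spatial.transform import Rotation as Ro
from scipy.optimize import least_squares
def proj(n,P):
    m=imaging.camera_model(n); R=Ro.from_euler('xyz',m['rotation']).as_matrix()
    c=(np.atleast_2d(P)-m['position'])@R; c=c*[1,-1,-1]; q=c@m['K'].T; return q[:,:2]/q[:,2:]
T=np.array([[205,105],[433,203],[285,552],[40,450],[224,195],[272,57]])/3.6+[110,155]
S=np.array([[536,262],[530,522],[749,530],[716,268],[660,130]])
S=(S-[504,0])/[2.8,4]+[310,130]
def model(p):
    x,y,w,h=p; c,s=np.cos(w),np.sin(w)
    L=np.array([[100,70,15],[100,-70,15],[-100,-70,15],[-100,70,15],[60,0,h],[121,0,h+23]],float)
    W=L.copy(); W[:,:2]=L[:,:2]@np.array([[c,s],[-s,c]])+[x,y]; return W
def res(p):
    W=model(p)
    # scene order: far-left, near-left, near-right, far-right (left in scene = -y)
    return np.r_[(proj('top',W)-T).ravel(),(proj('scene',W[[2,1,0,3,4]])-S).ravel()]
if __name__=="__main__":
    r=least_squares(res,[480,180,-.4,193],loss='soft_l1')
    print(r.x); print(res(r.x).reshape(-1,2).round(1)); print(model(r.x)[4:])
E
python3 fit.py
```

```text
[ 4.71031773e+02  1.62996066e+02 -3.92443850e-01  1.88981010e+02]
[[-3.5 -2.3]
 [ 0.9 -1.1]
 [ 0.1  0.3]
 [-0.7 -0.3]
 [ 0.1 -0.4]
 [ 0.1 -0.3]
 [-1.4 -1.6]
 [-1.1 -3.3]
 [ 0.3 -1.8]
 [ 0.5 -1. ]
 [-0.4 -0. ]]
[[526.47040364 140.04920859 188.98100996]
 [582.83301132 116.71990395 211.98100996]]
```

The residuals are small. The exception is one plate corner I mispicked behind the ring, and the knob height of 189 fits the given range. I'll press the pin now.

```bash
cat >h.py <<'E'
from bench import bot, imaging, solve_ik
import numpy as np, cv2
W=-.3924; K=np.array([526.5,140.0]); u=np.array([np.cos(W),np.sin(W)]); O=[np.pi,0,W]
P=lambda out,z: [*(K+out*u),z]
def st():
    s=bot.get_state(); print(round(s['t'],2),np.round(s['tcp_pos'],1),np.round(s['contact_force'],1),np.round(s['orientation'],2))
E
python3 - <<'E'
from h import *
st(); print(solve_ik(P(-2,280),O),solve_ik(P(-2,280),[np.pi,0,W+np.pi]),solve_ik(P(62,105),O))
bot.grip(0.0); bot.move_ptp(P(-2,280),O); st()
bot.movel(P(-2,202),max_speed=100); st()
for i in range(3):
    hit=bot.movel(P(-2,163),max_speed=30,threshold=13); print(hit); st()
    if bot.get_state()['tcp_pos'][2]<169: break
cv2.imwrite("pics/s1.png",cv2.resize(imaging.capture("scene")[100:290,250:480],None,fx=3,fy=3))
E
```

```text
0.1 [160.6 525.5 230.6] [ 0.4 -0.2  0.3] [-3.14 -0.    2.84]
[ 0.12621837  0.28622318 -0.12272357  1.16184958  0.         -2.62297428] [ 0.12621837  0.28622318 -0.12272357  1.16184958  0.          0.51861837] [ 0.07266546  0.51623822 -0.24230457  0.81225354  0.         -2.6765272 ]
4.25 [524.5 141.  280. ] [-0.3  0.5 -0.2] [ 3.14  0.   -0.39]
5.18 [525.1 140.8 202.6] [-0.2  0.8 -0.2] [-3.14 -0.   -0.39]
True
6.26 [524.8 140.8 167. ] [-1.1 -0.3  5.8] [-3.14 -0.   -0.39]
```

View pics/s1.png

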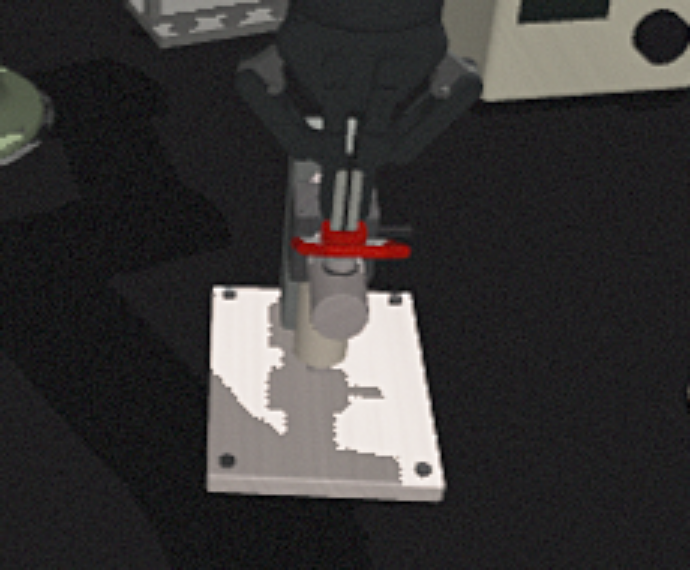

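The picture shows the pin pressed down, with its knob near (343,232) and the tips centred on it. The tip stopped at 167 mm, and the ring is still out (bar near (352,250)). Next I'll flip the ring.

```bash
python3 - <<'E'
from h import *
bot.dwell(.3)
bot.movel(P(-2,225),max_speed=100); bot.movel(P(61,225),max_speed=100); st()
print(bot.movel(P(61,104),max_speed=70,threshold=12)); st()
bot.dwell(.3)
bot.movel(P(85,125),max_speed=80)
bot.movel(P(85,260),max_speed=120); bot.dwell(.2); st()
a=imaging.capture("scene")[120:290,270:450]; b=imaging.capture("top")[150:320,110:260]
cv2.imwrite("pics/s2.png",cv2.resize(np.hstack([a,b]),None,fx=2.4,fy=2.4))
E
```

```text
8.12 [582.3 116.7 224.6] [0.2 0.1 0.2] [ 3.14  0.   -0.39]
False
10.0 [583.2 116.7 104.5] [-0.4 -0.5  0.2] [-3.14 -0.   -0.39]
12.32 [604.7 107.5 259.3] [ 0.3  0.3 -0.2] [ 3.14  0.   -0.39]
```

View pics/s2.png

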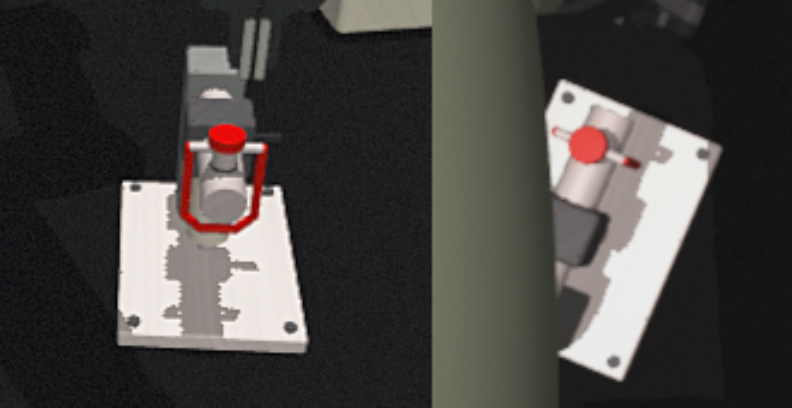

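The ring hangs around the boom, with its bar at crop (222,230), which is scene (362.5,215.8). The top view shows it vertical under the knob. I'll check that pixel against the shut pose and then hand in.

```bash
python3 - <<'E'
from h import *
from fit import proj
e=proj('scene',[P(0,85),P(0,167),P(12,88)]); print(e)
if np.linalg.norm(e[0]-[362.5,215.8])<4: print(bot.sign_off())
E
```

```text
[[359.79376382 213.92846538]
 [364.03819873 174.10915768]
 [360.32249517 216.72698862]]
the job is handed in; nothing more can be done
None
```

The job is handed in: the red pin is down on its stop, with the tip stopping at 167 mm. The red ring hangs shut under it, its bar about 3 pixels from the predicted shut pose. The arm stayed on the red stand's side, but I took no final picture of the blue ring, and sign-off returned no verdict.

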